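Close the two-post food press

ROBOT

A 6-joint arm with a two-finger parallel gripper is mounted at the origin on a cart in front of the work surface, level with it; the furniture and walls round the work are solid. World frame = base frame: x ahead of the robot, y to its left, z up, the work surface at z = 0. Lengths are in m, angles in rad, forces in N, time in s.
With the tool pointing down it reaches from about 0.25 to 0.725 m from the base axis. Payload 4 kg.
Tool frame: the origin (TCP) lies between the finger pads; the fingertips stand 25 mm ahead of it and the grasp point (between the pads) lies 6 mm ahead of it; z points along the fingers, y is the line along which they close (so a half turn about z gives the same grasp; the last joint's range is limited). The gripper opens to 85 mm and grips with 20 to 120 N. Pads are 22 mm wide; open, the fingers measure 114 mm over their backs; the gripper's body (76 mm by 85 mm) begins 54 mm behind the grasp point. The pads swing forward as they close: fully open they stand 13 mm farther back than shut.
Start: joints at [1.256, 0.241, 0.005, 1.335, 0, 1.571], TCP at [0.155, 0.475, 0.256] pointing down, gripper open.
Joint ranges: [-2.72, 2.72], [-1.05, 1.87], [-1.09, 1.28], [-1.99, 2.15], [-1.42, 1.44], [-3.14, 3.14]. Speed limits (rad/s): [2.79, 2.79, 3.14, 3.14, 3.14, 3.14].

INTERFACE

Orientations are given as a unit quaternion [x, y, z, w].
In Python, from workcell import bot gives the robot as it stands. The module is installed in compiled form; this text tells all that it offers.
- The arm moves only by the shell command python3 -m pendant 'ROWS'. ROWS is JSON, one flat list of numbers, 7 for each row, row after row: the shift along the tool's x, y, z normalised to -1 to 1, where 1 is 0.5 m, then the turn, a rotation vector about the tool's x, y, z normalised to -1 to 1, where 1 is 180 degrees, then the opening, from 0 (shut) to 1 (fully open). In form: [tx, ty, tz, ax, ay, az, fingers, tx, ty, tz, ax, ay, az, fingers, ...]. A call has exactly 10 rows; each row is the pose to reach, as a shift and turn from the pose commanded when the call began, along the tool's axes at that moment, turning the shorter way round; what a row does not reach only later rows make up. A row lasts 1/12 s, in which the tool goes at most 41.7 mm and 7.16 degrees, less where a joint would pass 70% of its speed; a pose out of reach is approached as far as the arm can. A call with a number of a shift or a turn outside -1 to 1 is refused whole. A call with a gripper value outside its range is refused whole. The fingers move at their own pace and stop on an object; the grip force is fixed at half the most. Time passes only in rows, so rows that repeat a pose let the fingers close, or fill a call up. It gives the time, the measured TCP pose, the force, the opening and the grip force at its end, in the units of the state.
- bot.get_obs(): the state, without advancing time (a new reading comes with each control period).
- bot.camera(name): name is "scene" or "top" or "wrist"; returns a dict with "pixels" (480x640x3 uint8, red, green, blue), "mtx" (3x3 intrinsics, pixels), "cam_to_world" (4x4, takes a point from camera to world coordinates); the wrist camera has in their place "hand_eye" (4x4, takes a point from camera to tool coordinates, whose origin is the TCP and whose axes are the flange's). Camera axes: x right, y up, looking along -z (the intrinsics and any distortion apply to the point x, -y, -z); pixel columns grow to the right and rows downward; lengths in m; the calibration is good to about 2 mm. A picture is of the moment at which its call begins: read the wrist's pose just before it. There is no depth.
- bot.job_done(): hands the job in; it is judged then, once.
The state is a dict: "clock": time; "joint_pos": joint angles; "joint_vel": joint speeds; "tau": joint torques, N m; "eef_pos": TCP position; "tool_rot": TCP orientation; "ft_force": force on the tool from outside, world axes, zero at the start; "ft_torque": the same for the moment, N m; "grip_width": finger opening in m; "grasp_force": force on a finger pad.
Only numpy, scipy, OpenCV 4.12 (cv2) and the standard library are available. Lean on these libraries where they do the work, as an engineer would, in place of code of your own. Each camera call takes 0.05 s, during which the arm holds its last target. There are 200 camera calls.

TASK

Put the press away closed: of the two wooden pressing plates, take the sound one (the other has a broken-out corner and has lost one hole; leave it lying where it is) and, keeping it level, lower it gently over both steel posts of the white press until it lies fully home. Then swing the red latch all the way in over the plate's edge. Do not drop the plate and do not disturb the cup, the salt shaker or the red tea box.

Things in the scene. Friction and masses are not known exactly. Their poses are not given: they have to be found in the camera images.
- press: White food press, fixed, 116 (x) by 206 mm (y); origin on the worktop under its centre, z up. Flat seat for the plate 44 mm above the worktop. Two steel posts stand on the seat at x = 0, y = -65 and +65 mm. On its -x side, roughly facing the robot, it carries a red latch; nothing else stands above the seat. A tall paper-roll stand is fixed to its left (+y).
- plate_sound: Whole wooden plate, loose, 100 (x) by 180 (y) by 10 mm, 0.2 to 0.45 kg; origin at the centre of its underside, z up; lies flat on the worktop at the start. Two through holes, 15 mm diameter, at x = 0, y = -65 and +65 mm (1.5 mm play all round the posts). Either way round fits. Fully home, its underside lies on the seat, 44 mm above the worktop.
- plate_broken: The broken pressing plate, loose: same wood, outline and handle and the same frame, but the corner and the hole at its +y end are broken away; only the hole at y = -65 mm is left. Stays where it lies.
- latch (a joint): Swing latch of the press, upright hinge at the press's x = -70, y = 0 mm; stays where left (about 1 N at the tab moves it). 0 rad = open, arm to the press's +y, clear of the plate; grows clockwise seen from above to a stop at 1.57 = closed, arm to the press's +x, over the plate's edge. Starts at 0 to 0.25.
- latch_tab (a point): Centre of the top of the latch's upright red tab, 14 mm diameter, 36 mm from the hinge axis, z = 57 to 87 mm above the worktop: push here. The latch arm is 14 mm wide, z = 57 to 67 mm, 3 mm above the top of a plate that is home; a plate not home blocks it.
- child_cup: Loose white plastic cup, 70 mm diameter, 92 mm high; origin at the centre of its underside. Bystander.
- salt_shaker: Loose salt shaker, 44 mm diameter, 90 mm high; origin at the centre of its underside. Bystander.
- tea_box: Loose red tea box, 63 x 131 x 66 mm; origin at the centre of its underside. Bystander.
- sound_handle (a point): Centre of the sound plate's steel bar handle, 48 mm above the middle of the plate's underside. Bar 16 mm wide (plate x), 80 mm long (plate y), 14 mm high; 31 mm free gap under it; two 10 mm pillars at y = -32 and +32 mm carry it.
- post_left (a point): Tip of the press's post at its y = +65 mm, 86 mm above the worktop. The post is 12 mm in diameter up to 76 mm above the worktop, then tapers to 4 mm at the tip.
- post_right (a point): Tip of the other, identical post, at the press's y = -65 mm.
Things that resemble listed ones, but are neither listed nor needed, are in the scene too. What is shaped like the plate_sound but yellow is not meant.

How it is judged:
On the way:
1. the sound plate lies fully home and level on both posts, the latch still open (z of plate_sound in the frame of press between 0.041 and 0.0465 m and horizontal distance between plate_sound and press below 0.005 m and angle between the y axis of plate_sound and the y axis of press, either way round below 0.06 rad and angle between plate_sound's own z axis and vertical below 0.03 rad and value of joint latch below 0.8 rad), for 0.2 s.
At the end, for the whole second after the job is handed in: The sound plate rests on the press seat (within 2.5 mm), both posts through its holes, centred within 5 mm, aligned within 0.06 rad, level within 0.03 rad; latch at 1.3 rad or more; broken plate, cup, salt shaker and tea box within 30 mm of their starts (z of plate_sound in the frame of press between 0.041 and 0.0465 m and horizontal distance between plate_sound and press below 0.005 m and angle between the y axis of plate_sound and the y axis of press, either way round below 0.06 rad and angle between plate_sound's own z axis and vertical below 0.03 rad and linear speed of plate_sound below 0.02 m/s and value of joint latch above 1.3 rad and distance of each of plate_broken, child_cup, salt_shaker, tea_box from where it was at the start of the episode below 0.03 m); the robot touches nothing.
It fails at once if the sound plate is dropped or slammed onto the posts or the press (faster than 0.4 m/s low over the press) (horizontal distance between plate_sound and press below 0.03 m and height (world z) of plate_sound below 0.088 m and linear speed of plate_sound above 0.4 m/s).
It fails at once if the sound plate is tilted by more than 0.35 rad (angle between plate_sound's own z axis and vertical above 0.35 rad).
It fails at once if the broken plate is moved more than 30 mm (distance of plate_broken from where it was at the start of the episode above 0.03 m).
It fails at once if the cup, the salt shaker or the tea box is tipped or moved more than 30 mm (distance of any of child_cup, salt_shaker, tea_box from where it was at the start of the episode above 0.03 m or angle between any of child_cup, salt_shaker, tea_box's own z axis and vertical above 0.3 rad).
It also fails if it takes over 64 s, if anything falls off the work surface, if the arm or the gripper's body presses on something with over 40 N, if the wrist force passes 120 N, or if a joint passes its speed limit or range.

## Working session

There is one attempt and no reset: what is moved stays moved. The work goes in short steps, Python scripts to look and compute and a shell command to move; the robot and the scene stay as the last step left them, time stands still between calls to the robot, and variables do not carry over. Pictures are saved under pics/ and viewed, at most 13 in all, crops included, and the job is handed in when it is done.

```bash
mkdir -p pics; python3 - <<'E'
from workcell import bot
import cv2
o=bot.get_obs();print({k:o[k] for k in('clock','eef_pos','tool_rot','grip_width','joint_pos')})
for n in('top','scene'):
    c=bot.camera(n);cv2.imwrite(f'pics/{n}0.png',c['pixels'][:,:,::-1]);print(n,c['mtx'],c['cam_to_world'],[k for k in c])
E
```

```text
{'clock': 0.0, 'eef_pos': array([0.15462048, 0.47485593, 0.25540164]), 'tool_rot': array([ 1.56740464e-01,  9.87639246e-01, -1.05560621e-03, -1.80563676e-04]), 'grip_width': 0.08509594170067802, 'joint_pos': array([1.25599344e+00, 2.41406326e-01, 3.68595070e-03, 1.33521767e+00,
       2.57001708e-05, 1.57077251e+00])}
top [[450.8101541   0.        327.7622854]
 [  0.        450.8101541 244.8678016]
 [  0.          0.          1.       ]] [[-0.01840003  0.99810177 -0.0587732   0.49489732]
 [-0.99958234 -0.0196738  -0.02116793 -0.16628854]
 [-0.02228404  0.05835916  0.99804691  1.11919625]
 [ 0.          0.          0.          1.        ]] ['pixels', 'mtx', 'cam_to_world']
scene [[584.73992482   0.         308.92824022]
 [  0.         584.73992482 233.67049629]
 [  0.           0.           1.        ]] [[ 0.69557248  0.37041748 -0.61560524 -0.24562173]
 [-0.71845124  0.35552252 -0.59785579 -0.95028169]
 [-0.00259471  0.85813439  0.51341858  0.77216342]
 [ 0.          0.          0.          1.        ]] ['pixels', 'mtx', 'cam_to_world']
```

View pics/top0.png

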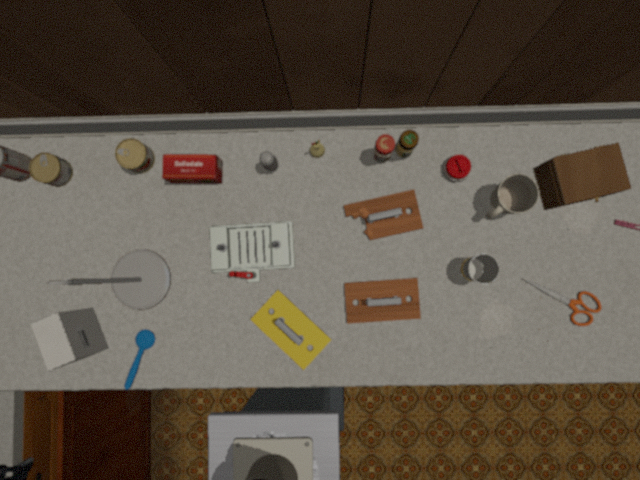

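View pics/scene0.png

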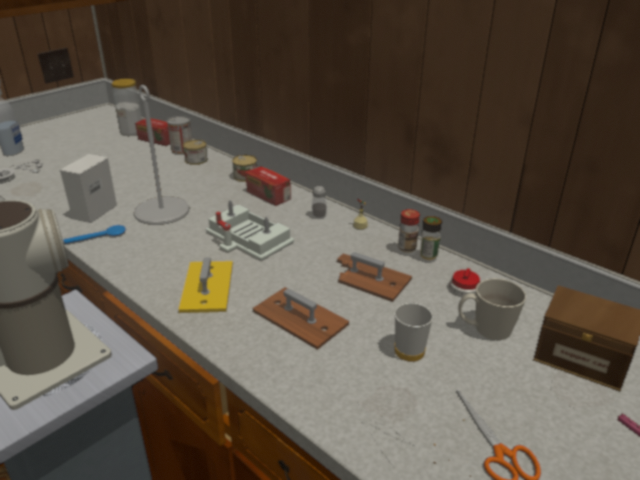

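The top view shows the sound plate at about (382,300), the broken one at (384,214) with its left corner gone, the press at (252,247) with its red latch at (242,274), and the stand at (140,278). I'll enlarge the press and sound plate.

```bash
cat > h.py <<'E'
import numpy as np
from workcell import bot
from scipy.spatial.transform import Rotation as R
def ray(c,uv,z,T=None):
    T=c['cam_to_world'] if T is None else T
    K=c['mtx'];d=np.linalg.inv(K)@[uv[0],uv[1],1];d=T[:3,:3]@(d*[1,-1,-1])
    p=T[:3,3];return p+d*(z-p[2])/d[2]
def proj(c,P,T=None):
    T=c['cam_to_world'] if T is None else T
    q=T[:3,:3].T@(np.asarray(P)-T[:3,3]);q=c['mtx']@(q*[1,-1,-1]);return q[:2]/q[2]
def tool():
    o=bot.get_obs();M=np.eye(4);M[:3,:3]=R.from_quat(o['tool_rot']).as_matrix();M[:3,3]=o['eef_pos'];return M
E
python3 - <<'E'
import cv2
i=cv2.imread('pics/top0.png')
a=cv2.resize(i[215:285,200:300],None,fx=7,fy=7,interpolation=3)[:, :560*2]
b=cv2.resize(i[265:335,335:435],None,fx=7,fy=7,interpolation=3)
s=cv2.resize
import numpy as np
cv2.imwrite('pics/c1.png',s(np.vstack([a,b]),(0,0),fx=.6,fy=.6)) 
E
```

```text
(no output)
```

View pics/c1.png

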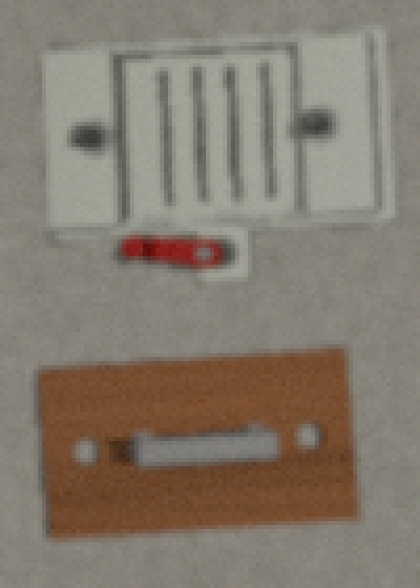

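The crop (4.2x) shows the plate holes at about (85,452) and (308,437), plate corners (38,370), (345,348), (360,518), (50,538), post blobs around (88,137) and (317,123), and latch pivot (205,253) with its tab at (140,248).

```bash
python3 - <<'E'
from h import *
c=bot.camera('top')
A=lambda p:(199.5+p[0]/4.2,214.5+p[1]/4.2)
B=lambda p:(334.5+p[0]/4.2,264.5+(p[1]-294)/4.2)
def pr(n,p):print(n,np.round(p,4))
h=[ray(c,B(p),.01) for p in((85,452),(308,437))]
pr('holes',h);pr('mid',(h[0]+h[1])/2);d=h[0]-h[1];print(np.hypot(*d[:2]),np.degrees(np.arctan2(-d[0],d[1])))
k=[ray(c,B(p),.01) for p in((38,370),(345,348),(360,518),(50,538))];pr('corn',np.mean(k,0))
g=[ray(c,B(p),.055) for p in((135,448),(278,444))];pr('handle',g)
k=[ray(c,A(p),.044) for p in((45,47),(375,32),(383,212),(50,230))];pr('press',k);pr('ctr',np.mean(k,0))
h=[ray(c,A(p),.044+.02) for p in((88,137),(317,123))];pr('posts',h);pr('mid',(h[0]+h[1])/2);d=h[0]-h[1];print(np.hypot(*d[:2]),np.degrees(np.arctan2(-d[0],d[1])))
pr('hinge',ray(c,A((207,253)),.067));pr('tab',ray(c,A((132,246)),.087))
pr('broken',ray(c,(384,214),.02));pr('salt',ray(c,(268,160),.08));pr('stand',ray(c,(140,278),0));pr('cup',ray(c,(482,268),.09))
E
```

```text
holes [[ 0.4188 -0.2061  0.01  ]
 [ 0.4253 -0.3356  0.01  ]]
mid [ 0.422  -0.2709  0.01  ]
0.1296724858083754 2.8615046835746973
corn [ 0.4227 -0.2718  0.01  ]
handle [[ 0.4236 -0.2324  0.055 ]
 [ 0.4245 -0.312   0.055 ]]
press [[ 0.6101  0.1389  0.044 ]
 [ 0.6148 -0.0509  0.044 ]
 [ 0.5119 -0.0541  0.044 ]
 [ 0.5052  0.1364  0.044 ]]
ctr [0.5605 0.0426 0.044 ]
posts [[ 0.5567  0.1091  0.064 ]
 [ 0.562  -0.0198  0.064 ]]
mid [0.5594 0.0447 0.064 ]
0.12906199526398912 2.364332432508809
hinge [0.4905 0.042  0.067 ]
tab [0.4952 0.0792 0.087 ]
broken [ 0.6325 -0.2819  0.02  ]
salt [ 0.758  -0.0079  0.08  ]
stand [0.4871 0.3284 0.    ]
cup [ 0.4962 -0.4926  0.09  ]
```

```bash
cat >> h.py <<'E'
def yawR(deg):
    # tool down, tool y along world direction at angle deg
    a=np.radians(deg);y=np.array([np.cos(a),np.sin(a),0]);z=np.array([0,0,-1.]);return np.column_stack([np.cross(y,z),y,z])
def rel(p,deg,T=None):
    T=tool() if T is None else T
    print(np.round(T[:3,:3].T@(np.array(p)-T[:3,3])/.5,4),np.round(R.from_matrix(T[:3,:3].T@yawR(deg)).as_rotvec()/np.pi,4))
E
python3 - <<'E'
from h import *
rel((.32,.05,.25),2.86);rel((.36,-.27,.25),2.86)
E
```

```text
[-0.5776 -0.7059  0.0124] [-4.000e-04  3.000e-04  3.839e-01]
[-0.8518 -1.2896  0.0133] [-4.000e-04  3.000e-04  3.839e-01]
```

```bash
python3 -m pendant '[-0.578,-0.706,0.012,0,0,0.384,1,-0.578,-0.706,0.012,0,0,0.384,1,-0.578,-0.706,0.012,0,0,0.384,1,-0.578,-0.706,0.012,0,0,0.384,1,-0.578,-0.706,0.012,0,0,0.384,1,-0.578,-0.706,0.012,0,0,0.384,1,-0.578,-0.706,0.012,0,0,0.384,1,-0.578,-0.706,0.012,0,0,0.384,1,-0.578,-0.706,0.012,0,0,0.384,1,-0.578,-0.706,0.012,0,0,0.384,1]'; python3 - <<'E'
from h import *
rel((.36,-.27,.25),2.86)
E
```

```text
clock: 0.98
eef_pos: [0.3059, 0.0853, 0.2509]
tool_rot: [0.691, 0.723, 0.0, 0.0]
ft_force: [1.2, 0.5, 0.3]
grip_width: 0.0851
grasp_force: 0.0
[-0.7147  0.0763  0.0017] [ 0.0003 -0.0001 -0.0016]
```

```bash
python3 -m pendant '[-0.68,0.076,0.002,0,0,0,1,-0.68,0.076,0.002,0,0,0,1,-0.68,0.076,0.002,0,0,0,1,-0.68,0.076,0.002,0,0,0,1,-0.68,0.076,0.002,0,0,0,1,-0.68,0.076,0.002,0,0,0,1,-0.68,0.076,0.002,0,0,0,1,-0.68,0.076,0.002,0,0,0,1,-0.68,0.076,0.002,0,0,0,1,-0.68,0.076,0.002,0,0,0,1]'; python3 - <<'E'
from h import *
import cv2
M=tool();c=bot.camera('wrist');T=M@c['hand_eye'];print(np.round(T,4),M[:3,3])
cv2.imwrite('pics/w1.png',c['pixels'][:,:,::-1]);np.savez('w1.npz',T=T,mtx=c['mtx'])
E
```

```text
clock: 1.82
eef_pos: [0.3607, -0.2529, 0.2491]
tool_rot: [0.691, 0.723, -0.0, -0.0]
ft_force: [-0.3, 0.7, -1.0]
grip_width: 0.085
grasp_force: 0.0
[[ 0.999  -0.0434 -0.0136  0.3582]
 [ 0.0455  0.9461  0.3208 -0.1702]
 [-0.001  -0.3211  0.9471  0.3654]
 [ 0.      0.      0.      1.    ]] [ 0.36070347 -0.25294161  0.2490781 ]
```

View pics/w1.png

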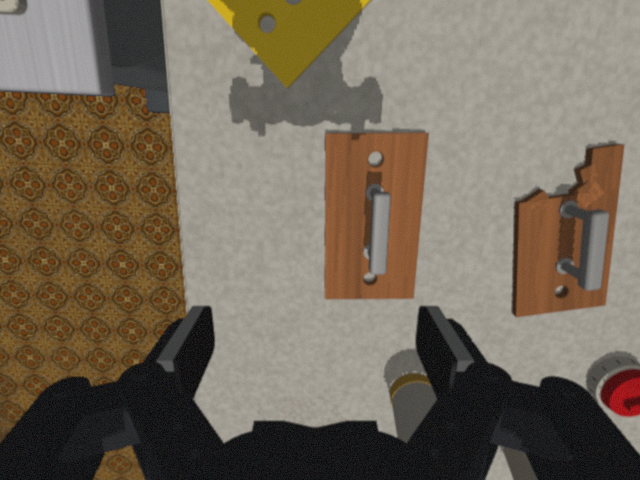

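Wrist view: sound plate holes at (375,158) and about (370,280), corners (325,132), (428,132), (413,298), (325,298), and bar top (373,193)-(388,193)-(386,274)-(370,272).

```bash
python3 - <<'E'
from h import *
c=np.load('w1.npz');T=c['T']
f=lambda L,z:np.array([ray(c,p,z,T) for p in L])
k=f(((325,132),(428,132),(413,298),(325,298)),.01);print(np.round(k,4),k.mean(0))
b=f(((373,193),(388,193),(386,274),(370,272)),.055);print(np.round(b,4),b.mean(0))
print(np.round(f(((375,158),(370,280)),.01),4))
d=b[0]+b[1]-b[2]-b[3];print(np.degrees(np.arctan2(-d[0],d[1])))
m=(k.mean(0)+b.mean(0))/2
rel((m[0],m[1],.13),2.6);print(m)
E
```

```text
[[ 0.3684 -0.1838  0.01  ]
 [ 0.4673 -0.1793  0.01  ]
 [ 0.477  -0.3581  0.01  ]
 [ 0.3782 -0.3627  0.01  ]] [ 0.4227153  -0.27097229  0.01      ]
[[ 0.4125 -0.232   0.055 ]
 [ 0.4258 -0.2314  0.055 ]
 [ 0.4326 -0.3098  0.055 ]
 [ 0.4171 -0.3085  0.055 ]] [ 0.42199958 -0.27042926  0.055     ]
[[ 0.4189 -0.2061  0.01  ]
 [ 0.4266 -0.3381  0.01  ]]
4.255945056126596
[-0.0455  0.1225  0.2379] [-0.0005 -0.0005  0.0005]
[ 0.42235744 -0.27070077  0.0325    ]
```

```bash
python3 -m pendant '[-0.046,0.122,0.1,0,0,-0.003,1,-0.046,0.122,0.2,0,0,-0.003,1,-0.046,0.122,0.238,0,0,-0.003,1,-0.046,0.122,0.238,0,0,-0.003,1,-0.046,0.122,0.27,0,0,-0.003,1,-0.046,0.122,0.31,0,0,-0.003,1,-0.046,0.122,0.35,0,0,-0.003,1,-0.046,0.122,0.37,0,0,-0.003,1,-0.046,0.122,0.37,0,0,-0.003,1,-0.046,0.122,0.37,0,0,-0.003,1]'; python3 - <<'E'
from h import *
rel((.4225,-.2708,.054),3.1)
E
```

```text
clock: 2.7
eef_pos: [0.4227, -0.2692, 0.065]
tool_rot: [0.685, 0.728, -0.0, -0.001]
ft_force: [-0.4, 0.1, 0.0]
grip_width: 0.0853
grasp_force: 0.0
[-0.0032 -0.0006  0.0221] [-0.0003 -0.0003  0.0021]
```

```bash
python3 -m pendant '[-0.003,0,0.022,0,0,0.002,1,-0.003,0,0.022,0,0,0.002,1,-0.003,0,0.022,0,0,0.002,0,-0.003,0,0.022,0,0,0.002,0,-0.003,0,0.022,0,0,0.002,0,-0.003,0,0.022,0,0,0.002,0,-0.003,0,0.022,0,0,0.002,0,-0.003,0,0.022,0,0,0.002,0,-0.003,0,0.022,0,0,0.002,0,-0.003,0,0.022,0,0,0.002,0]'
```

```text
clock: 3.53
eef_pos: [0.4231, -0.2722, 0.0543]
tool_rot: [0.688, 0.725, 0.0, 0.0]
ft_force: [-1.1, 0.7, 4.5]
grip_width: 0.0153
grasp_force: 59.5
```

```bash
python3 -m pendant '[0,0,-0.02,0,0,0,0,0,0,-0.05,0,0,0,0,0,0,-0.08,0,0,0,0,0,0,-0.12,0,0,0,0,0,0,-0.16,0,0,0,0,0,0,-0.2,0,0,0,0,0,0,-0.24,0,0,0,0,0,0,-0.26,0,0,0,0,0,0,-0.27,0,0,0,0,0,0,-0.27,0,0,0,0]'; python3 - <<'E'
from h import *
rel((.5595,.044,.189),2.5)
E
```

```text
clock: 4.37
eef_pos: [0.4232, -0.2721, 0.1895]
tool_rot: [0.688, 0.726, 0.0, 0.001]
ft_force: [0.1, 0.1, -2.2]
grip_width: 0.0149
grasp_force: 58.9
[0.617  0.3056 0.001 ] [0.0004 0.0002 0.0029]
```

```bash
python3 -m pendant '[0.02,0.01,0,0,0,0,0,0.07,0.035,0,0,0,0,0,0.13,0.065,0,0,0,0,0,0.2,0.1,0,0,0,0,0,0.27,0.134,0,0,0,0,0,0.34,0.168,0,0,0,0,0,0.41,0.203,0,0,0,0,0,0.47,0.233,0,0,0,0,0,0.51,0.253,0,0,0,0,0,0.53,0.263,0,0,0,0]'; python3 -m pendant '[0.02,0.01,0,0,0,0,0,0.05,0.025,0,0,0,0.001,0,0.075,0.037,0,0,0,0.003,0,0.087,0.043,0,0,0,0.003,0,0.087,0.043,0,0,0,0.003,0,0.087,0.043,0,0,0,0.003,0,0.087,0.043,0,0,0,0.003,0,0.087,0.043,0,0,0,0.003,0,0.087,0.043,0,0,0,0.003,0,0.087,0.043,0,0,0,0.003,0]'; python3 - <<'E'
from h import *
import cv2
M=tool();c=bot.camera('wrist');T=M@c['hand_eye'];print(M[:3,3])
a=c['pixels'][:,:,::-1];np.savez('w2.npz',T=T,mtx=c['mtx'],M=M)
t=bot.camera('scene');s=t['pixels'][100:340,120:440,::-1];cv2.imwrite('pics/w2.png',np.hstack([cv2.resize(a,(400,300)),cv2.resize(s,(400,300))]))
cv2.imwrite('pics/w2full.png',a)
rel((.5595,.044,.189),2.5)
E
```

```text
clock: 5.2
eef_pos: [0.4419, -0.2279, 0.1888]
tool_rot: [0.692, 0.722, -0.0, 0.0]
ft_force: [-0.9, -0.8, -2.8]
grip_width: 0.015
grasp_force: 58.8
[ 0.4419316  -0.22785364  0.18882055]
[ 5.33e-01  2.58e-01 -3.00e-04] [ 0.      0.     -0.0003]schema error: expected a multiple of 7 numbers
```

View pics/w2full.png

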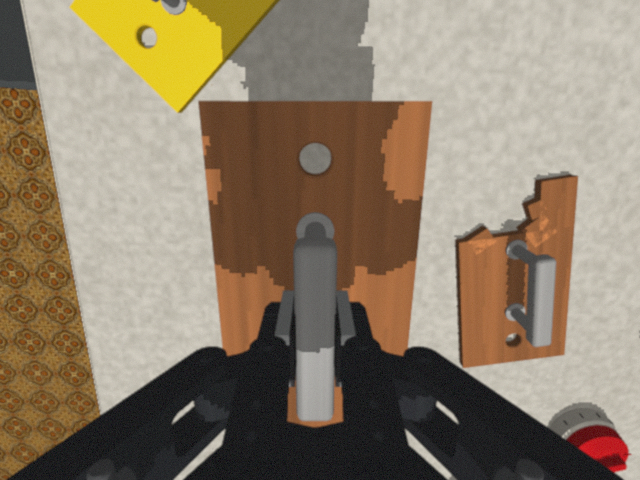

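The wrist view shows the held plate: front hole at (315,158), far corners (199,101) and (432,101). The first move was refused because I left out a number, so I'll redo it and measure the plate in the tool frame.

```bash
python3 - <<'E'
from h import *
c=np.load('w2.npz');M=c['M'];z=M[2,3]-.044
for p in((315,158),(199,101),(432,101)):
    q=ray(c,p,z,c['T']);print(np.round(M[:3,:3].T@(q-M[:3,3]),4))
E
python3 -m pendant '[0.02,0.01,0,0,0,0,0,0.07,0.034,0,0,0,0,0,0.13,0.063,0,0,0,0,0,0.2,0.097,0,0,0,0,0,0.27,0.131,0,0,0,0,0,0.34,0.165,0,0,0,0,0,0.41,0.199,0,0,0,0,0,0.47,0.228,0,0,0,0,0,0.51,0.247,0,0,0,0,0,0.533,0.258,0,0,0,0,0]'; python3 -m pendant '[0,0,0,0,0,0,0,0,0,0,0,0,0,0,0,0,0,0,0,0,0,0,0,0,0,0,0,0,0,0,0,0,0,0,0,0,0,0,0,0,0,0,0,0,0,0,0,0,0,0,0,0,0,0,0,0,0,0,0,0,0,0,0,0,0,0,0,0,0,0]'; python3 - <<'E'
from h import *
import cv2
M=tool();c=bot.camera('wrist');T=M@c['hand_eye'];print(M[:3,3])
a=c['pixels'][:,:,::-1];np.savez('w3.npz',T=T,mtx=c['mtx'],M=M)
t=bot.camera('scene')['pixels'][100:300,140:380,::-1]
v=np.hstack([cv2.resize(a,(400,300)),cv2.resize(t,(360,300))])
w=cv2.resize(a[60:240,200:440],(400,300),interpolation=3)
u=bot.camera('top')['pixels'][200:300,180:300,::-1]
cv2.imwrite('pics/w3.png',np.vstack([v,np.hstack([w,cv2.resize(u,(360,300),interpolation=3)])]))
rel((.5595,.044,.189),2.5)
E
```

```text
[0.0653 0.0013 0.044 ]
[ 0.089  -0.0478  0.044 ]
[0.089  0.0507 0.044 ]
clock: 6.13
eef_pos: [0.5603, 0.0481, 0.1887]
tool_rot: [0.69, 0.724, 0.001, -0.0]
ft_force: [-0.4, 1.1, -1.9]
grip_width: 0.0149
grasp_force: 58.8
clock: 6.97
eef_pos: [0.5594, 0.0443, 0.1888]
tool_rot: [0.692, 0.722, 0.0, -0.0]
ft_force: [-0.5, -0.3, -3.4]
grip_width: 0.015
grasp_force: 58.9
[0.55939525 0.04433398 0.18884071]
[-0.001   0.0001 -0.0004] [-0.      0.     -0.0001]
```

View pics/w3.png

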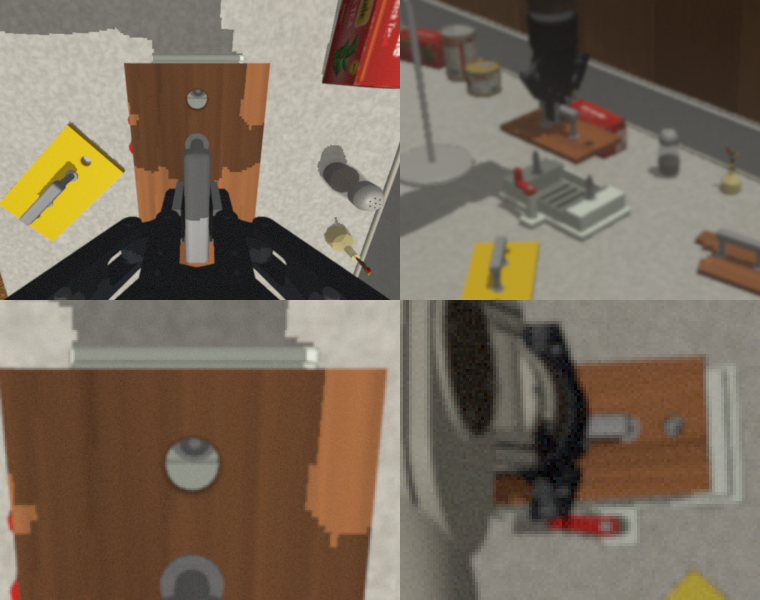

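The wrist view shows the left post's tip through the front hole, near the hole's upper edge; scene and top views confirm the plate is over the press. I'll enlarge the hole.

```bash
python3 - <<'E'
from h import *
import cv2
a=bot.camera('wrist')['pixels'][:,:,::-1]
b=cv2.resize(a[80:180,240:400],(800,500),interpolation=3);b=np.clip(b*1.4,0,255).astype('uint8')
cv2.imwrite('pics/c4.png',b)
E
```

```text
(no output)
```

View pics/c4.png

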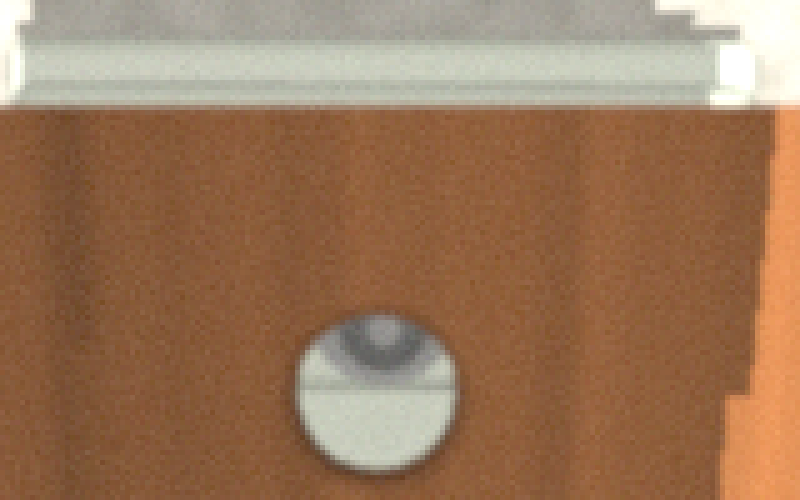

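The tip centre is at (316.8,146) and the hole centre at (315.6,158.6) in full-image pixels.

```bash
python3 - <<'E'
from h import *
c=np.load('w3.npz');M=c['M']
t=ray(c,(316.8,146),.086,c['T']);h=ray(c,(315.6,158.6),M[2,3]-.044,c['T'])
for q in(t,h):print(np.round(q,4),np.round(M[:3,:3].T@(q-M[:3,3]),4))
# tool-tilt and yaw
print(np.degrees(np.arctan2(M[1,1],M[0,1])),M[:3,2], c['T'][:3,3])
E
```

```text
[0.5589 0.1104 0.086 ] [0.066  0.0024 0.1028]
[0.5581 0.1094 0.1448] [0.0651 0.0015 0.044 ]
2.470822998910334 [-3.25201675e-05  3.26943538e-05 -9.99999999e-01] [0.55700163 0.12713754 0.30513061]
```

```bash
python3 -m pendant '[0.002,0.001,0.01,0,0,0.002,0,0.002,0.001,0.025,0,0,0.002,0,0.002,0.001,0.04,0,0,0.002,0,0.002,0.001,0.055,0,0,0.002,0,0.002,0.001,0.07,0,0,0.002,0,0.002,0.001,0.08,0,0,0.002,0,0.002,0.001,0.083,0,0,0.002,0,0.002,0.001,0.083,0,0,0.002,0,0.002,0.001,0.083,0,0,0.002,0,0.002,0.001,0.083,0,0,0.002,0]'; python3 - <<'E'
from h import *
import cv2
M=tool();c=bot.camera('wrist');T=M@c['hand_eye'];np.savez('w5.npz',T=T,mtx=c['mtx'],M=M)
a=c['pixels'][:,:,::-1]
b=cv2.resize(a[110:210,255:375],(400,333),interpolation=3);b=np.clip(b*1.4,0,255).astype('uint8')
u=bot.camera('top')['pixels'][200:300,200:310,::-1];u=cv2.resize(u,(366,333),interpolation=3)
cv2.imwrite('pics/c5.png',np.hstack([b,u]))
E
```

```text
clock: 8.0
eef_pos: [0.5603, 0.0455, 0.1478]
tool_rot: [0.694, 0.72, 0.0, 0.0]
ft_force: [-0.1, -0.6, -2.5]
grip_width: 0.0148
grasp_force: 58.8
```

View pics/c5.png

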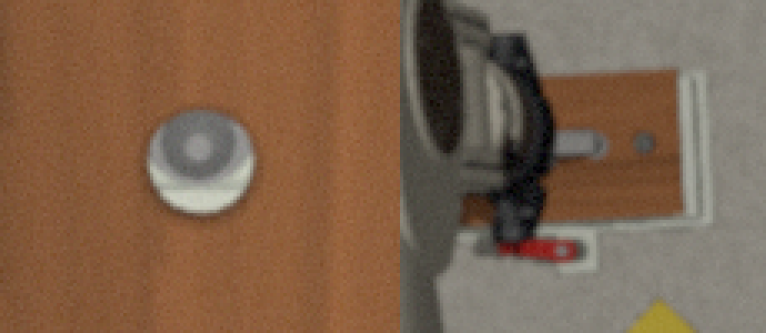

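The left post tip is well inside the front hole laterally (tip (314.7,154.4), hole (315.3,158.3)). In the top view the right hole also shows grey post.

```bash
python3 - <<'E'
from h import *
c=np.load('w5.npz');M=c['M']
t=ray(c,(314.7,154.4),.086,c['T']);h=ray(c,(315.3,158.3),M[2,3]-.044,c['T'])
for q in(t,h):print(np.round(q,4),np.round(M[:3,:3].T@(q-M[:3,3]),4))
print(M[2,3],np.degrees(np.arctan2(M[1,1],M[0,1])))
E
```

```text
[0.5591 0.1106 0.086 ] [0.0651 0.0011 0.0618]
[0.5593 0.1107 0.1038] [0.0652 0.0014 0.044 ]
0.1477877893704523 2.1198007581157654
```

```bash
python3 -m pendant '[0,0,0.008,0,0,0,0,0,0,0.016,0,0,0,0,0,0,0.024,0,0,0,0,0,0,0.032,0,0,0,0,0,0,0.04,0,0,0,0,0,0,0.048,0,0,0,0,0,0,0.056,0,0,0,0,0,0,0.064,0,0,0,0,0,0,0.07,0,0,0,0,0,0,0.07,0,0,0,0]'
```

```text
clock: 8.93
eef_pos: [0.5594, 0.0454, 0.1114]
tool_rot: [0.694, 0.72, -0.001, -0.0]
ft_force: [0.0, -0.2, -2.3]
grip_width: 0.015
grasp_force: 58.8
```

No contact forces. I'll continue down to home.

```bash
python3 -m pendant '[0,0,0.004,0,0,0,0,0,0,0.008,0,0,0,0,0,0,0.012,0,0,0,0,0,0,0.016,0,0,0,0,0,0,0.02,0,0,0,0,0,0,0.023,0,0,0,0,0,0,0.025,0,0,0,0,0,0,0.026,0,0,0,0,0,0,0.027,0,0,0,0,0,0,0.027,0,0,0,0]'
```

```text
clock: 9.77
eef_pos: [0.5599, 0.0455, 0.0988]
tool_rot: [0.694, 0.72, -0.0, -0.0]
ft_force: [0.6, 0.4, -3.3]
grip_width: 0.0151
grasp_force: 58.8
```

```bash
python3 -m pendant '[0,0,0.001,0,0,0,0,0,0,0.002,0,0,0,0,0,0,0.002,0,0,0,0,0,0,0.003,0,0,0,0,0,0,0.003,0,0,0,0,0,0,0.003,0,0,0,0,0,0,0.003,0,0,0,0,0,0,0.003,0,0,0,0,0,0,0.003,0,0,0,0,0,0,0.003,0,0,0,0]'
```

```text
clock: 10.6
eef_pos: [0.56, 0.0455, 0.0983]
tool_rot: [0.694, 0.72, 0.0, 0.0]
ft_force: [-3.0, 0.8, 4.6]
grip_width: 0.0146
grasp_force: 60.0
```

```bash
python3 -m pendant '[0,0,0,0,0,0,0.6,0,0,0,0,0,0,0.6,0,0,0,0,0,0,0.6,0,0,0,0,0,0,0.6,0,0,0,0,0,0,0.6,0,0,0,0,0,0,0.6,0,0,-0.02,0,0,0,0.6,0,0,-0.05,0,0,0,0.6,0,0,-0.1,0,0,0,0.6,0,0,-0.15,0,0,0,0.6]';python3 -m pendant '[0,0,-0.06,0,0,0,0.6,0,0,-0.12,0,0,0,0.6,0,0,-0.16,0,0,0,0.6,0,0,-0.16,0,0,0,0.6,0,0,-0.16,0,0,0,0.3,0,0,-0.16,0,0,0,0,0,0,-0.16,0,0,0,0,0,0,-0.16,0,0,0,0,0,0,-0.16,0,0,0,0,0,0,-0.16,0,0,0,0]'; python3 - <<'E'
from h import *
import cv2
M=tool();c=bot.camera('wrist');T=M@c['hand_eye'];np.savez('w6.npz',T=T,mtx=c['mtx'],M=M)
cv2.imwrite('pics/w6.png',c['pixels'][:,:,::-1])
E
```

```text
clock: 11.43
eef_pos: [0.5592, 0.0454, 0.173]
tool_rot: [0.694, 0.72, -0.001, -0.001]
ft_force: [0.5, 0.0, 0.2]
grip_width: 0.0512
grasp_force: 0.0
clock: 12.27
eef_pos: [0.5595, 0.0454, 0.2514]
tool_rot: [0.694, 0.72, -0.001, -0.001]
ft_force: [0.3, 0.7, -1.0]
grip_width: 0.0001
grasp_force: 0.0
```

View pics/w6.png

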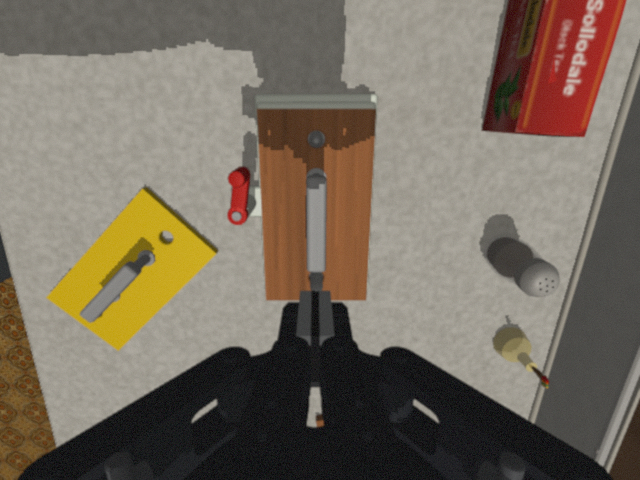

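The plate is home, with the post showing in its hole. The latch hinge is at about (237,214) and its tab top at (238,176), still nearly open.

```bash
python3 - <<'E'
from h import *
c=np.load('w6.npz');M=c['M']
g=lambda p,z:np.round((M[:3,:3].T@(ray(c,p,z,c['T'])-M[:3,3])),4)
print('hinge',g((237,214),.07),'tab',g((238,176),.087))
k=[g(p,.054) for p in((258,109),(375,109),(367,300),(266,300))];print(np.array(k),np.mean(k,0),'hole',g((316.5,140),.075))
for th,d in((.2,.035),(.2,.022),(.4,.0233),(.79,.025),(1.0,.022),(1.2,.0193),(1.4,.0183),(1.57,.0185)):
    s,co=np.sin(th),np.cos(th);x=-.07+.036*s-co*d;y=.036*co+s*d
    print(th,'tx %.3f ty %.3f'%(y/.5,x/.5))
E
```

```text
hinge [ 0.0026 -0.0664  0.1815] tab [ 0.0382 -0.0595  0.1645]
[[ 0.0886 -0.0462  0.1975]
 [ 0.0887  0.0512  0.1973]
 [-0.09    0.0531  0.1973]
 [-0.0902 -0.0473  0.1975]] [-0.000725  0.0027    0.1974  ] hole [0.065  0.0025 0.1764]
0.2 tx 0.084 ty -0.194
0.2 tx 0.079 ty -0.169
0.4 tx 0.084 ty -0.155
0.79 tx 0.086 ty -0.124
1.0 tx 0.076 ty -0.103
1.2 tx 0.062 ty -0.087
1.4 tx 0.048 ty -0.075
1.57 tx 0.037 ty -0.068
```

```bash
python3 -m pendant '[0.04,-0.07,0,0,0,0,0,0.08,-0.14,0,0,0,0,0,0.084,-0.208,0,0,0,0,0,0.084,-0.21,0,0,0,0,0,0.084,-0.21,0.06,0,0,0,0,0.084,-0.21,0.12,0,0,0,0,0.084,-0.21,0.19,0,0,0,0,0.084,-0.21,0.25,0,0,0,0,0.084,-0.21,0.29,0,0,0,0,0.084,-0.21,0.305,0,0,0,0]'; python3 -m pendant '[0,0,0,0,0,0,0,0,0,0,0,0,0,0,0,0.015,0,0,0,0,0,-0.002,0.028,0,0,0,0,0,-0.005,0.041,0,0,0,0,0,-0.002,0.048,0,0,0,0,0,0,0.055,0,0,0,0,0,0.001,0.065,0,0,0,0,0,0.002,0.075,0,0,0,0,0,0.002,0.086,0,0,0,0,0]'
```

```text
clock: 13.15
eef_pos: [0.4512, 0.083, 0.0967]
tool_rot: [0.694, 0.72, -0.002, -0.002]
ft_force: [0.1, 0.4, -0.9]
grip_width: -0.0002
grasp_force: 0.0
clock: 13.98
eef_pos: [0.4967, 0.0865, 0.0998]
tool_rot: [0.694, 0.72, 0.0, -0.0]
ft_force: [0.1, 1.3, -0.2]
grip_width: -0.0001
grasp_force: 0.3
```

```bash
python3 -m pendant '[-0.005,0.011,0,0,0,0,0,-0.01,0.021,0,0,0,0,0,-0.017,0.03,0,0,0,0,0,-0.024,0.037,0,0,0,0,0,-0.031,0.044,0,0,0,0,0,-0.038,0.049,0,0,0,0,0,-0.044,0.053,0,0,0,0,0,-0.05,0.056,0,0,0,0,0,-0.052,0.056,0,0,0,0,0,-0.052,0.056,0,0,0,0,0]'; python3 - <<'E'
from h import *
import cv2
s=bot.camera('scene')['pixels'][160:280,160:320,::-1]
u=bot.camera('top')['pixels'][210:300,195:315,::-1]
w=bot.camera('wrist')['pixels'][:,:,::-1]
cv2.imwrite('pics/c7.png',np.vstack([np.hstack([cv2.resize(s,(400,300),interpolation=3),cv2.resize(u,(400,300),interpolation=3)]),np.hstack([cv2.resize(w,(400,300)),cv2.resize(w[120:360,200:520],(400,300))])]))
E
```

```text
clock: 14.82
eef_pos: [0.5253, 0.0618, 0.0999]
tool_rot: [0.694, 0.72, 0.001, -0.001]
ft_force: [-0.4, 3.7, -0.9]
grip_width: -0.0
grasp_force: 2.1
```

View pics/c7.png

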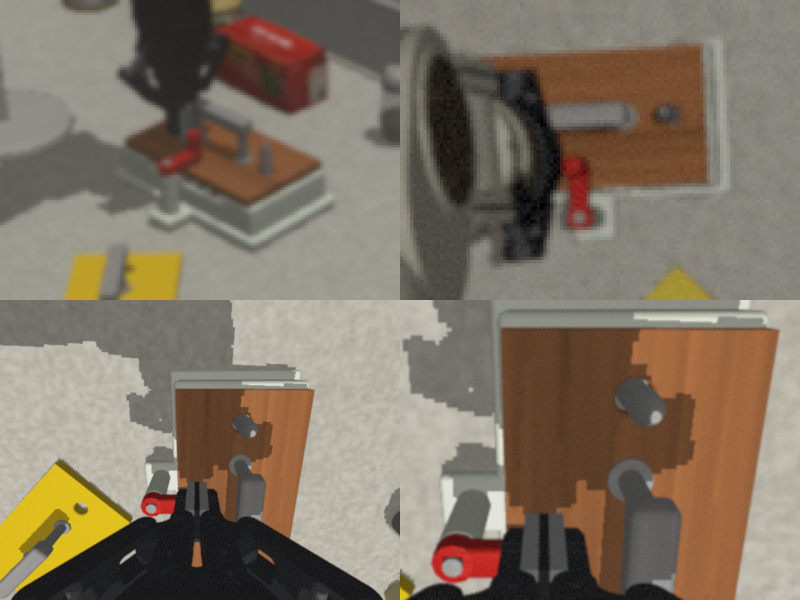

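The latch arm points across the plate edge (top view: hinge (578,215), tab (575,165)), so it is essentially fully closed. The plate lies flat with both posts through. I'll retreat.

```bash
python3 -m pendant '[0.01,0,0,0,0,0,0,0.025,0,0,0,0,0,0,0.03,0,0,0,0,0,0,0.03,0,-0.03,0,0,0,0,0.03,0,-0.09,0,0,0,0,0.03,0,-0.16,0,0,0,0,0.03,0,-0.22,0,0,0,0,0.03,0,-0.27,0,0,0,0,0.03,0,-0.28,0,0,0,0,0.03,0,-0.28,0,0,0,0]'; python3 -m pendant '[-0.05,0,0,0,0,0,0,-0.1,0,0,0,0,0,0,-0.1,0,0,0,0,0,0,-0.1,0,0,0,0,0,0,-0.1,0,0,0,0,0,0,-0.1,0,0,0,0,0,0,-0.1,0,0,0,0,0,0,-0.1,0,0,0,0,0,0,-0.1,0,0,0,0,0,0,-0.1,0,0,0,0,0,0]'; python3 - <<'E'
from h import *
import cv2
M=tool();w=bot.camera('wrist');T=M@w['hand_eye'];np.savez('w8.npz',T=T,mtx=w['mtx'],M=M)
cv2.imwrite('pics/w8.png',w['pixels'][:,:,::-1])
E
```

```text
clock: 15.8
eef_pos: [0.5262, 0.0764, 0.2423]
tool_rot: [0.694, 0.72, 0.002, 0.002]
ft_force: [-0.6, 0.5, 0.0]
grip_width: -0.0002
grasp_force: 0.0
clock: 16.63
eef_pos: [0.5266, 0.0266, 0.2399]
tool_rot: [0.694, 0.72, 0.0, 0.0]
ft_force: [0.1, 0.3, -0.4]
grip_width: 0.0001
grasp_force: 0.0
```

View pics/w8.png

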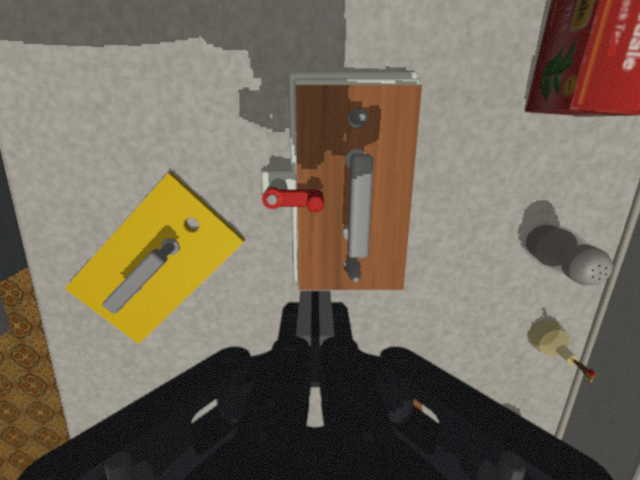

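The latch runs from hinge (272,199) to tab (315,203), pointing straight across the plate's edge. The plate is home on both posts and the robot is clear.

```bash
python3 -c "
from h import *
c=np.load('w8.npz');M=c['M']
g=lambda p,z:M[:3,:3].T@(ray(c,p,z,c['T'])-M[:3,3])
d=g((316,204),.087)-g((272,199),.07);print('latch',np.arctan2(d[1],d[0]))
print(bot.job_done())"
```

```text
latch 1.5741117331583299
the job is handed in; nothing more can be done
None
```

The sound plate is home and level on both posts, the red latch is closed (measured about 1.57 rad), nothing else was touched, and the job was handed in at about 17 s; no verdict came back.

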